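Refit the table of a plaster vibrator in its anti-rattle clips

TASK

The table of the plaster vibrator has been washed; put it back on. Turn it so that its wide ear goes to the wide slot and its narrow ear to the narrow slot, slide both ears down between the spring clips until the table sits flat and fully home on its seat pads, and let go. Press firmly but never harder than about 25 N, because the leaf springs under the bracket bend, and leave the other things on the worktop where they are.

Things in the scene. Friction and masses are not known exactly. Their poses are not given: they have to be found in the camera images.
- vibrator: plaster vibrator, white box 126 x 148 mm, black dial and rocker switch on its front; fixed; origin: centre of its underside, z up, front at its -x. Housing 56 mm high, rubber boot to 66 mm; above it a dark steel bracket on leaf springs (crossbar 40 x 140 mm, long along y) with a slotted upstand at either end. A tall pin drill (0.4 m) stands on its right at x 0.48 to 0.68, y -0.23 to 0
- yoke (a joint): how far the bracket is pressed down on its leaf springs, m: 0 unloaded, grows by 1 mm for every 7 N of downward load, stop at 6 mm; beyond 4.6 mm (about 32 N) the springs are bent
- seat (a point): middle of the bracket, level with the top of its two rubber seat pads, 75 mm above the worktop; axes as the vibrator's. The home table lies here. The upstands begin 51 mm from here along +y and -y and are 97 mm high; the flared mouths of the spring clips reach 105 mm above the worktop
- slot_wide (a point): where the middle of the wide ear lies when home: 83 mm above the worktop, 56 mm from the bracket's middle towards the vibrator's +y; axes as the vibrator's. The slot opens upward and inward; on its -x and +x side is a steel leaf clip. The gap is 1 mm less than the ear at the leaf's top, 6 mm less lower down at home, and flares at the mouth to 7 mm more than the ear. In y the ear has 3 mm play
- slot_narrow (a point): the same for the narrow ear, towards the vibrator's -y, its clips a quarter softer. Both ears together resist with up to about 8 N in the flares (ear middles 24 to 15 mm above home), then more and more, about 14 to 22 N just before home (as friction has it); the bracket dips meanwhile. Weight alone does not seat the table
- table_centre (a point): the loose table's centre, half-way up: a flat aluminium plate with a ribbed black rubber top, 56 mm (its x) x 96 mm (its y) x 16 mm high, 0.22 kg, lying on the worktop rubber side up with its origin 8 mm over the worktop; z up. It is gripped across its 56 mm. When home its middle is 83 mm and its top 91 mm above the worktop, and its y axis points along the vibrator's y axis
- ear_wide (a point): middle of the table's wide ear: 26 mm wide, 6 mm thick, sticking out 15 mm from the table's +y end; this point is 56 mm from table_centre along the table's +y and at half its height
- ear_narrow (a point): middle of the narrow ear, 14 mm wide, otherwise the same, at the table's -y end
- mix_cup: white mixing cup, 64 mm across, 56 mm high, bystander; origin at its underside
- articulator: brass-coloured articulator, 78 x 66 x 80 mm, bystander; origin at its underside
- polish_bar: bar of polishing paste, 37 x 92 x 30 mm, bystander; origin at its underside

How it is judged:
At the end, for the whole second after the job is handed in: the table lies rubber side up with its wide ear in the wide slot and its narrow ear in the narrow slot, each ear within 1.5 mm of its seated height and 6 mm sideways of its seated place, level within 0.05 rad, at rest and released (z of ear_wide in the frame of slot_wide between -0.003 and 0.0015 m and z of ear_narrow in the frame of slot_narrow between -0.003 and 0.0015 m and horizontal distance between ear_wide and slot_wide below 0.006 m and horizontal distance between ear_narrow and slot_narrow below 0.006 m and angle between table_centre's own z axis and vertical below 0.05 rad and linear speed of table below 0.02 m/s); the robot touches nothing.
It fails at once if the bracket is pressed down by more than 4.6 mm (about 32 N), bending its leaf springs (value of joint yoke above 0.0046 m).
It fails at once if the mixing cup, the articulator or the polishing bar is moved by more than 20 mm (distance of any of mix_cup, articulator, polish_bar from where it was at the start of the episode above 0.02 m).
It also fails if it takes over 72 s, if anything falls off the work surface, if the arm or the gripper's body presses on something with over 40 N, if the wrist force passes 120 N, or if a joint passes its speed limit or range.

ROBOT

A 6-joint arm with a two-finger parallel gripper is mounted at the origin on a cart in front of the work surface, level with it; the furniture and walls round the work are solid. World frame = base frame: x ahead of the robot, y to its left, z up, the work surface at z = 0. Lengths are in m, angles in rad, forces in N, time in s.
With the tool pointing down it reaches from about 0.3 to 0.875 m from the base axis. Payload 6.4 kg.
Tool frame: the origin (TCP) lies at the very end of the fingers, on their centre line; the grasp point (between the pads) lies 19 mm behind it; z points along the fingers, y is the line along which they close (so a half turn about z gives the same grasp; the last joint's range is limited). The gripper opens to 88 mm and grips with 3 to 60 N. Pads are 18 mm wide; open, the fingers measure 123 mm over their backs; the gripper's body (75 mm by 187 mm) begins 45 mm behind the grasp point.
Start: joints at [-1.334, 0.181, 1.607, -0, 1.354, -0.206], TCP at [0.246, -0.52, 0.239] pointing down, gripper open.
Joint ranges: [-2.99, 2.99], [-0.89, 2.07], [0.3, 2.58], [-1.14, 4.28], [0, 2.63], [-3.12, 3.12]. Speed limits (rad/s): [2.57, 2.57, 3.01, 3.14, 3.14, 3.14].

INTERFACE

Orientations are given as [roll, pitch, yaw] about the fixed x, y, z axes, in that order (R = Rz(yaw) Ry(pitch) Rx(roll)).
In Python, from workcell import bot gives the robot as it stands.
- The arm moves only by the tool arm_command, never from a script. Its argument "plan" is text: rows parted by semicolons, each of 7 numbers parted by spaces: the shift along the tool's x, y, z each as a share of 30 cm, from -1 to 1, then the turn, a rotation vector about the tool's x, y, z each as a share of 120 degrees, from -1 to 1, then the gripper's target within -1 to 1 (shut at 1, half-way at 0, fully open at -1). A call has 1 to 5 rows; each row shifts and turns the commanded pose from where the row before left it, along the tool's axes as they then stand; what a row does not reach is not made up. A row lasts 1/8 s, in which the tool goes at most 62.5 mm and 10.7 degrees, less where a joint would pass 70% of its speed; a pose out of reach is approached as far as the arm can. A call with a number of a shift or a turn outside -1 to 1 is refused whole. A call with a gripper value outside its range is refused whole. The fingers move at their own pace and stop on an object; "newtons" is the grip in N (left out, the last holds). Time passes only in rows, so rows that do not move let the fingers close. It gives the time, the measured TCP pose, the force, the opening and the grip force at its end, in the units of the state.
- bot.get_obs(): the state, without advancing time (a new reading comes with each control period).
- bot.camera(name): name is "scene" or "top"; returns the picture (384x512x3 uint8, blue, green, red); there is no depth.
- bot.camera_params(name): a dict with "vertical_fov" (degrees; the focal length in pixels is half the picture's height over the tangent of half this angle, whatever the lens; pixels are square), "cx", "cy" (the principal point, pixels), "dist_coeffs" ([k1, k2, p1, p2, k3] as OpenCV has them; the pictures are not rectified), "cam_to_world" (4x4, takes a point from camera to world coordinates). Camera axes: x right, y down, z forward; pixel columns grow to the right and rows downward; lengths in m; the calibration is good to about 2 mm. A picture is of the moment at which its call begins. camera_params takes no time and is no camera call.
- bot.job_done(): hands the job in; it is judged then, once.
Trained networks look in the newest picture that a camera, given by its name, has taken for a name from the list of things; names that differ only in an ending like _2 or _b are one class to them, and where a whole thing is asked for, a point or a joint stands for the part that bears it (a point fixed in the world has none). Each returns a list of dicts, best first, with "score" (0 to 1); they miss things now and then, are a little off and sometimes report something else, mostly with a low value. They report only what shows in the picture. A call takes as long as a camera call.
- bot.search_frame(label, camera): "uv" ([column, row] in pixels, amid what is visible of it).
- bot.spot_point(label, camera): "uv" ([column, row] in pixels: a listed point, or the origin of a listed thing).
The state is a dict: "time_s": time; "qpos": joint angles; "joint_velocities": joint speeds; "joint_efforts": joint torques, N m; "tcp_pos": TCP position; "orientation": TCP orientation; "contact_force": force on the tool from outside, world axes, zero at the start; "moment": the same for the moment, N m; "opening": opening from 0.0 (shut) to 1.0 (fully open); "grip_force": force on a finger pad.
Only numpy, scipy, OpenCV 4.12 (cv2) and the standard library are available. Lean on these libraries where they do the work, as an engineer would, in place of code of your own. Each camera call takes 0.05 s, during which the arm holds its last target. There are 200 camera calls.

## Working session

There is one attempt and no reset: what is moved stays moved. The work goes in short steps, Python scripts to look and compute and a tool call to move; the robot and the scene stay as the last step left them, time stands still between calls to the robot, and variables do not carry over. Pictures are saved under pics/ and viewed, at most 10 in all, crops included, and the job is handed in when it is done.

Besides the shell and the picture viewer there is one more tool, called after "Emit:" by a JSON object that holds its "method" and its "body", one argument or row to a line. arm_command: Moves the arm, as the interface text tells. Its arguments: {"type":"object","properties":{"plan":{"type":"string"},"newtons":{"type":"number"}},"required":["plan"]}

```bash
mkdir -p pics
cat > h.py <<'E'
import numpy as np, cv2
from workcell import bot
def ray(cam,uv):
    p=bot.camera_params(cam); f=192/np.tan(np.radians(p["vertical_fov"])/2)
    K=np.array([[f,0,p["cx"]],[0,f,p["cy"]],[0,0,1.]])
    n=cv2.undistortPoints(np.array([[uv]],float),K,np.array(p["dist_coeffs"],float))[0,0]
    T=np.array(p["cam_to_world"]); return T[:3,3],T[:3,:3]@np.array([n[0],n[1],1])
def at_z(cam,uv,z):
    o,d=ray(cam,uv); return o+d*(z-o[2])/d[2]
def proj(cam,P):
    p=bot.camera_params(cam); f=192/np.tan(np.radians(p["vertical_fov"])/2)
    K=np.array([[f,0,p["cx"]],[0,f,p["cy"]],[0,0,1.]]); T=np.linalg.inv(np.array(p["cam_to_world"]))
    return cv2.projectPoints(np.atleast_2d(np.array(P,float)),cv2.Rodrigues(T[:3,:3])[0],T[:3,3],K,np.array(p["dist_coeffs"],float))[0][:,0]
E
python3 - <<'E'
from h import *
for c in ("top","scene"):
    cv2.imwrite(f"pics/{c}0.png",bot.camera(c)); print(c,np.round(bot.camera_params(c)["cam_to_world"],3).tolist())
    for l,z in dict(table_centre=.008,ear_wide=.008,ear_narrow=.008,seat=.075,slot_wide=.083,slot_narrow=.083,vibrator=0,mix_cup=0,articulator=0,polish_bar=0).items():
        for r in bot.spot_point(l,c)[:2]: print(l,np.round(r["score"],2),np.round(r["uv"],1),np.round(at_z(c,r["uv"],z),4))
o=bot.get_obs();print(o)
E
```

```text
top [[-0.001, -0.997, 0.074, 0.447], [-1.0, 0.001, -0.003, 0.191], [0.003, -0.074, -0.997, 1.196], [0.0, 0.0, 0.0, 1.0]]
table_centre 0.62 [199.  209.6] [0.483  0.3521 0.008 ]
ear_wide 0.59 [216.  204.8] [0.4971 0.3021 0.008 ]
ear_narrow 0.73 [181.3 208.6] [0.4859 0.4044 0.008 ]
seat 0.77 [260.6 220.4] [0.4511 0.1724 0.075 ]
slot_wide 0.84 [235.9 219.5] [0.4536 0.2403 0.083 ]
slot_wide 0.21 [216.2 205. ] [0.4934 0.2946 0.083 ]
slot_narrow 0.62 [280.8 219.5] [0.4534 0.1171 0.083 ]
vibrator 0.68 [257.3 220.7] [0.4505 0.1808 0.    ]
mix_cup 0.8 [335.5 242.9] [ 0.3844 -0.0501  0.    ]
articulator 0.68 [221.5 135.7] [0.7047 0.2879 0.    ]
polish_bar 0.96 [268.1 135.4] [0.7055 0.1481 0.    ]
scene [[-0.802, -0.343, 0.489, 0.057], [-0.597, 0.462, -0.655, 0.866], [-0.002, -0.818, -0.576, 0.654], [0.0, 0.0, 0.0, 1.0]]
table_centre 0.94 [238.2 259.2] [0.4912 0.3526 0.008 ]
ear_wide 0.78 [251.8 242.1] [0.5007 0.2931 0.008 ]
ear_narrow 0.82 [228.1 278.5] [0.4729 0.4075 0.008 ]
ear_narrow 0.52 [226.9 188.5] [0.6768 0.1674 0.008 ]
seat 0.9 [299.4 200.3] [0.4538 0.1795 0.075 ]
slot_wide 0.72 [286.9
[... 368 characters left out ...]
s': array([-1.33428750e+00,  1.80813254e-01,  1.60697342e+00,  2.23507449e-05,
        1.35380741e+00, -2.06276956e-01]), 'joint_velocities': array([-3.06285136e-04, -1.93483681e-03, -2.32346524e-04, -7.18836695e-05,
        1.94670916e-03, -1.54917772e-03]), 'joint_efforts': array([ 8.56176157e-04, -4.33839226e+01, -3.42179811e+01,  7.05496408e-02,
        3.09626840e-02, -9.93771209e-06]), 'tcp_pos': array([ 0.24640364, -0.51955698,  0.23871986]), 'orientation': array([ 3.14158958e+00, -2.16554838e-05,  4.42780970e-01]), 'contact_force': array([-1.33199613,  0.34523456, -0.23729581]), 'moment': array([-0.01521347, -0.01057291, -0.02976217]), 'grip_force': 0.0, 'opening': 0.998914548559879}
```

View pics/top0.png

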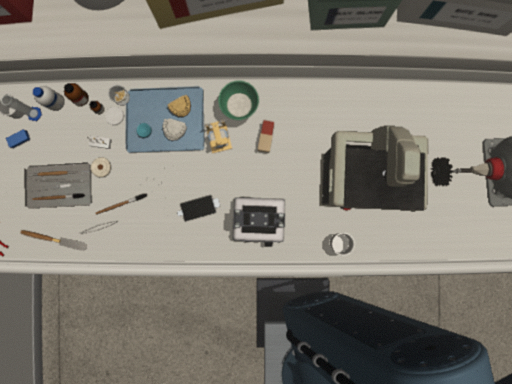

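View pics/scene0.png

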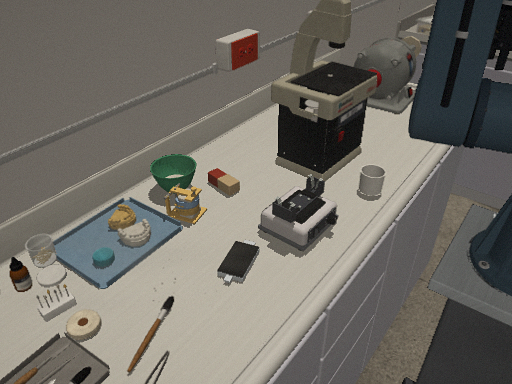

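Run:
```python
import cv2,numpy as np
a=cv2.imread("pics/top0.png")[180:255,165:295]; b=cv2.imread("pics/scene0.png")[170:290,205:345]
a=cv2.resize(a,(780,450),interpolation=cv2.INTER_CUBIC); cv2.imwrite("pics/ca.png",a)
cv2.imwrite("pics/cb.png",cv2.resize(b,(700,600),interpolation=cv2.INTER_CUBIC))
```

```text
(no output)
```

View pics/ca.png

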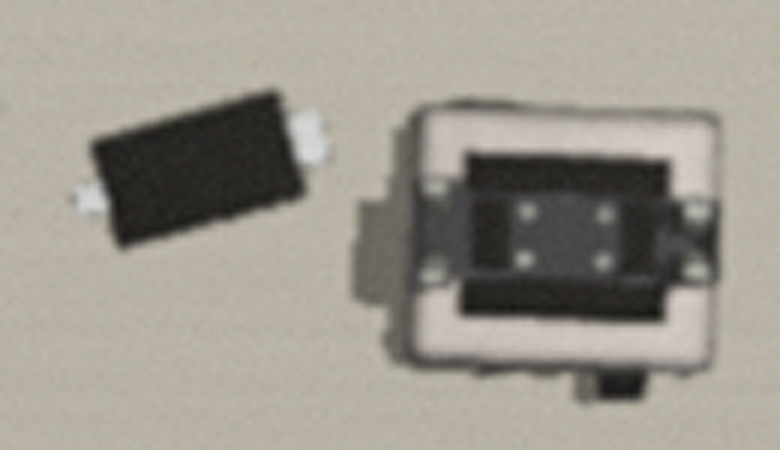

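View pics/cb.png

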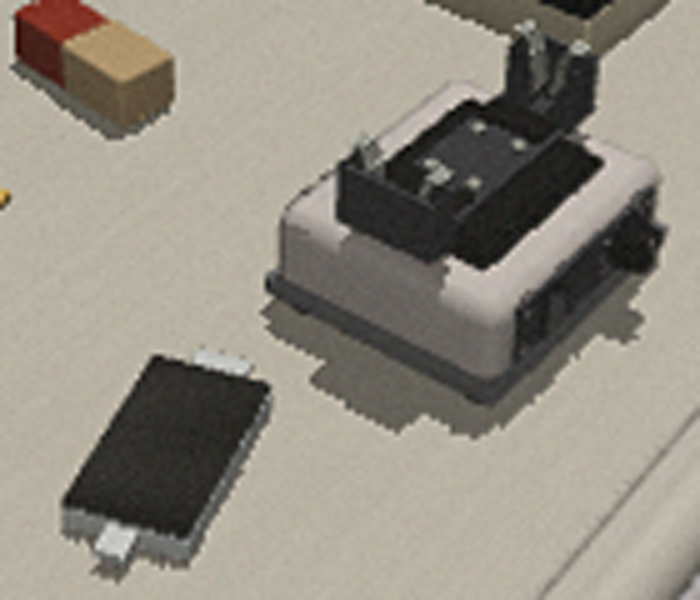

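The crops show the table's wide ear on its right (top ≈ (216,204)) and its narrow ear on the left (180,213). The vibrator's dial faces the robot, and the pale clip tips are at ≈(237,211)/(237,225) and (281,215)/(281,225). Next I'll fit the poses.

```bash
cat > fit.py <<'E'
from h import *
from scipy.optimize import least_squares
full=lambda off,s,pts: np.array(off)+(np.array(pts,float)+.5)/s-.5
def place(p,P):
    P=np.array(P,float); c,s=np.cos(p[2]),np.sin(p[2])
    return np.c_[p[0]+c*P[:,0]-s*P[:,1],p[1]+s*P[:,0]+c*P[:,1],P[:,2]]
def fit(obs,p0):
    f=lambda p: np.concatenate([(proj(c,place(p,P))-np.array(u)).ravel() for c,P,u in obs])
    r=least_squares(f,p0,loss="soft_l1"); return r.x, np.abs(r.fun).reshape(-1,2).round(1)
E
cat > m.py <<'E'
from fit import *
# table top corners in table frame; +y = wide ear end
T=[(-.028,-.048,.016),(.028,-.048,.016),(.028,.048,.016),(-.028,.048,.016)]
# top image: left end is narrow(-y); table x ~ world -x => upper-left corner is -x
top=full((165,180),6,[(94,142),(120,248),(304,193),(277,90)])
scn=full((205,170),5,[(65,503),(190,538),(270,383),(155,357)])
# scene: narrow end is near-bottom
for obs in ([("top",T,top)],[("scene",T,[scn[i] for i in (0,1,2,3)])],[("top",T,top),("scene",T,scn)]):
    x,r=fit(obs,[.487,.352,-2.86]); print("table",x.round(4),r.tolist())
n=lambda l,c: bot.spot_point(l,c)
# vibrator: clip pair midpoints, screws centre
tv=full((165,180),6,[(435,230),(697,241)]); 
V=[(0,.056,.103),(0,-.056,.103)]
x,r=fit([("top",V,tv)],[.45,.178,0]); print("clips",x.round(4),r.tolist())
sc=full((165,180),6,[(564,237)]); print("screws",at_z("top",sc[0],.07).round(4))
# housing outline (bottom/top edges): top-view extremes of body
for z in (.0,.02,.045): print(z,[at_z("top",q,z).round(3)[:2].tolist() for q in full((165,180),6,[(415,110),(720,118),(712,368),(412,358)])])
# scene clip tips
sv=full((205,170),5,[(368,152),(437,172),(530,38),(582,62)])
print("scene clips",[at_z("scene",q,.103).round(4)[:2].tolist() for q in sv])
ss=full((205,170),5,[(480,126),(521,145),(433,168),(474,184)]).mean(0); print("scene screws",at_z("scene",ss,.07).round(4))
E
python3 m.py
```

```text
table [ 0.4886  0.3549 -2.8628] [[0.9, 0.3], [0.1, 0.4], [0.8, 0.6], [0.2, 0.7]]
table [ 0.487   0.3553 -2.8491] [[0.6, 0.1], [0.4, 0.1], [0.8, 0.1], [0.5, 0.6]]
table [ 0.4876  0.3551 -2.8542] [[0.9, 0.1], [0.1, 0.9], [0.8, 0.7], [0.0, 0.5], [0.8, 0.1], [0.0, 0.1], [0.7, 0.0], [0.5, 0.8]]
clips [ 0.4552  0.1774 -0.0436] [[1.1, 0.0], [1.1, 0.0]]
screws [0.4548 0.1779 0.07  ]
0.0 [[0.518, 0.25], [0.514, 0.1], [0.391, 0.105], [0.396, 0.252]]
0.02 [[0.517, 0.249], [0.513, 0.102], [0.392, 0.106], [0.397, 0.251]]
0.045 [[0.515, 0.248], [0.511, 0.103], [0.393, 0.108], [0.398, 0.249]]
scene clips [[0.4711, 0.2384], [0.44, 0.2329], [0.4616, 0.1222], [0.4327, 0.1251]]
scene screws [0.4552 0.1742 0.07  ]
```

```bash
cat > plan.py <<'E'
from h import *
import sys
def plan(wps,g,start=None,sv=.05,st=.17):
    o=bot.get_obs(); p=np.array(start if start is not None else [*o["tcp_pos"],o["orientation"][2]]); rows=[]
    for w in wps:
        w=np.array(w,float); d=w-p
        n=max(1,int(np.ceil(max(np.linalg.norm(d[:3])/sv,abs(d[3])/st))))
        for k in range(n):
            t=p+d*(k+1)/n; q=p+d*k/n; e=t-q; c,s=np.cos(q[3]),np.sin(q[3])
            rows.append([(c*e[0]+s*e[1])/.3,(s*e[0]-c*e[1])/.3,-e[2]/.3,0,0,-e[3]/2.0944,g])
        p=w
    for i in range(0,len(rows),5): print("; ".join(" ".join(f"{v:.3f}".rstrip("0").rstrip(".").replace("-0","-0") for v in r) for r in rows[i:i+5]))
    print("start",p.round(4) if 0 else o["tcp_pos"].round(4),o["orientation"].round(4),o["time_s"])
E
python3 - <<'E'
from plan import *
plan([(.31,-.35,.24,.443),(.32,.08,.24,1.2),(.4876,.3551,.15,1.858)],-1)
E
```

```text
0.108 -0.105 -0.001 0 0 -0 -1; 0.108 -0.105 -0.001 0 0 -0 -1; 0.108 -0.105 -0.001 0 0 -0 -1; 0.108 -0.105 -0.001 0 0 -0 -1; 0.072 -0.142 -0 0 0 -0.04 -1
0.083 -0.136 -0 0 0 -0.04 -1; 0.094 -0.128 -0 0 0 -0.04 -1; 0.105 -0.12 -0 0 0 -0.04 -1; 0.115 -0.111 -0 0 0 -0.04 -1; 0.123 -0.101 -0 0 0 -0.04 -1
0.131 -0.09 -0 0 0 -0.04 -1; 0.139 -0.079 -0 0 0 -0.04 -1; 0.145 -0.067 -0 0 0 -0.04 -1; 0.151 0.027 0.043 0 0 -0.045 -1; 0.148 0.041 0.043 0 0 -0.045 -1
0.143 0.055 0.043 0 0 -0.045 -1; 0.138 0.068 0.043 0 0 -0.045 -1; 0.131 0.08 0.043 0 0 -0.045 -1; 0.122 0.092 0.043 0 0 -0.045 -1; 0.113 0.103 0.043 0 0 -0.045 -1
start [ 0.2464 -0.5196  0.2387] [ 3.1416 -0.      0.4428] 1.1
```

Emit:
{"method": "arm_command", "body": {
  "plan": "0.108 -0.105 0 0 0 0 -1; 0.108 -0.105 0 0 0 0 -1; 0.108 -0.105 0 0 0 0 -1; 0.108 -0.105 0 0 0 0 -1; 0.072 -0.142 0 0 0 -0.04 -1"
}}

```text
time_s: 1.72
tcp_pos: [0.3114, -0.3012, 0.2389]
orientation: [3.141, -0.0, 0.529]
contact_force: [0.4, 1.1, 0.5]
opening: 1.001
grip_force: 0.0
```

Emit:
{"method": "arm_command", "body": {
  "plan": "0.083 -0.136 0 0 0 -0.04 -1; 0.094 -0.128 0 0 0 -0.04 -1; 0.105 -0.12 0 0 0 -0.04 -1; 0.115 -0.111 0 0 0 -0.04 -1; 0.123 -0.101 0 0 0 -0.04 -1"
}}

```text
time_s: 2.35
tcp_pos: [0.3162, -0.0622, 0.239]
orientation: [3.14, -0.0, 0.947]
contact_force: [0.6, 0.5, 0.1]
opening: 0.998
grip_force: 0.0
```

Emit:
{"method": "arm_command", "body": {
  "plan": "0.131 -0.09 0 0 0 -0.04 -1; 0.139 -0.079 0 0 0 -0.04 -1; 0.145 -0.067 0 0 0 -0.04 -1; 0.151 0.027 0.043 0 0 -0.045 -1; 0.148 0.041 0.043 0 0 -0.045 -1"
}}

```text
time_s: 2.98
tcp_pos: [0.3687, 0.1603, 0.2132]
orientation: [3.139, -0.0, 1.39]
contact_force: [0.2, -1.5, 0.6]
opening: 1.0
grip_force: 0.0
```

Emit:
{"method": "arm_command", "body": {
  "plan": "0.143 0.055 0.043 0 0 -0.045 -1; 0.138 0.068 0.043 0 0 -0.045 -1; 0.131 0.08 0.043 0 0 -0.045 -1; 0.122 0.092 0.043 0 0 -0.045 -1; 0.113 0.103 0.043 0 0 -0.045 -1"
}}

```text
time_s: 3.6
tcp_pos: [0.4886, 0.3561, 0.1479]
orientation: [3.141, 0.0, 1.86]
contact_force: [-1.0, -0.2, 1.3]
opening: 0.997
grip_force: 0.0
```

Run:
```python
from plan import *
plan([(.4876,.3551,.03,1.858),(.4876,.3551,.0035,1.858)],-1)
```

```text
-0.001 -0.001 0.131 0 0 0 -1; -0.001 -0.001 0.131 0 0 0 -1; -0.001 -0.001 0.131 0 0 0 -1; 0 0 0.088 0 0 -0 -1
start [0.4886 0.3561 0.1479] [3.1414e+00 1.0000e-04 1.8599e+00] 3.6
```

Emit:
{"method": "arm_command", "body": {
  "plan": "-0.001 -0.001 0.131 0 0 0 -1; -0.001 -0.001 0.131 0 0 0 -1; -0.001 -0.001 0.131 0 0 0 -1; 0 0 0.06 0 0 0 -1; 0 0 0.028 0 0 0 -1"
}}

```text
time_s: 4.22
tcp_pos: [0.4872, 0.3534, 0.0035]
orientation: [-3.141, 0.0, 1.856]
contact_force: [0.0, -0.5, 0.8]
opening: 0.999
grip_force: 0.0
```

Emit:
{"method": "arm_command", "body": {
  "plan": "0 0 0 0 0 0 1; 0 0 0 0 0 0 1; 0 0 0 0 0 0 1; 0 0 0 0 0 0 1; 0 0 0 0 0 0 1",
  "newtons": 45
}}

```text
time_s: 4.85
tcp_pos: [0.488, 0.3539, 0.0052]
orientation: [3.14, -0.0, 1.857]
contact_force: [-1.2, -1.2, 5.9]
opening: 0.628
grip_force: 45.0
```

Run:
```python
from plan import *
o=bot.get_obs();print(o["opening"],o["grip_force"],o["contact_force"].round(2))
x,y,z=o["tcp_pos"];a=o["orientation"][2]
plan([(x,y,.17,a),(.455,.177,.17,a+2.821)],1)
```

```text
0.6276118366905841 44.99302804470062 [-1.17 -1.2   5.9 ]
0 0 -0.137 0 0 -0 1; 0 0 -0.137 0 0 -0 1; 0 0 -0.137 0 0 -0 1; 0 0 -0.137 0 0 -0 1; -0.031 -0.016 -0 0 0 -0.079 1
-0.028 -0.021 -0 0 0 -0.079 1; -0.025 -0.025 -0 0 0 -0.079 1; -0.02 -0.029 -0 0 0 -0.079 1; -0.015 -0.032 -0 0 0 -0.079 1; -0.009 -0.034 -0 0 0 -0.079 1
-0.004 -0.035 -0 0 0 -0.079 1; 0.002 -0.035 -0 0 0 -0.079 1; 0.008 -0.034 -0 0 0 -0.079 1; 0.014 -0.033 -0 0 0 -0.079 1; 0.019 -0.03 -0 0 0 -0.079 1
0.023 -0.026 -0 0 0 -0.079 1; 0.027 -0.022 -0 0 0 -0.079 1; 0.031 -0.017 -0 0 0 -0.079 1; 0.033 -0.012 -0 0 0 -0.079 1; 0.035 -0.006 -0 0 0 -0.079 1
0.035 -0.001 -0 0 0 -0.079 1
start [0.488  0.3539 0.0052] [ 3.1399e+00 -2.0000e-04  1.8566e+00] 4.85
```

Emit:
{"method": "arm_command", "body": {
  "plan": "0 0 -0.137 0 0 0 1; 0 0 -0.137 0 0 0 1; 0 0 -0.137 0 0 0 1; 0 0 -0.137 0 0 0 1; -0.031 -0.016 0 0 0 -0.079 1"
}}

```text
time_s: 5.48
tcp_pos: [0.4873, 0.3445, 0.1725]
orientation: [3.135, 0.0, 2.026]
contact_force: [-0.0, 0.0, -2.1]
opening: 0.627
grip_force: 45.0
```

Emit:
{"method": "arm_command", "body": {
  "plan": "-0.028 -0.021 0 0 0 -0.079 1; -0.025 -0.025 0 0 0 -0.079 1; -0.02 -0.029 0 0 0 -0.079 1; -0.015 -0.032 0 0 0 -0.079 1; -0.009 -0.034 0 0 0 -0.079 1"
}}

```text
time_s: 6.1
tcp_pos: [0.4748, 0.2907, 0.1678]
orientation: [-3.141, -0.001, 2.855]
contact_force: [0.7, -0.8, -3.1]
opening: 0.629
grip_force: 45.0
```

Emit:
{"method": "arm_command", "body": {
  "plan": "-0.004 -0.035 0 0 0 -0.079 1; 0.002 -0.035 0 0 0 -0.079 1; 0.008 -0.034 0 0 0 -0.079 1; 0.014 -0.033 0 0 0 -0.079 1; 0.019 -0.03 0 0 0 -0.079 1"
}}

```text
time_s: 6.72
tcp_pos: [0.4648, 0.2388, 0.1679]
orientation: [3.141, -0.001, -2.601]
contact_force: [0.4, 0.5, -2.5]
opening: 0.624
grip_force: 45.0
```

Emit:
{"method": "arm_command", "body": {
  "plan": "0.023 -0.026 0 0 0 -0.079 1; 0.027 -0.022 0 0 0 -0.079 1; 0.031 -0.017 0 0 0 -0.079 1; 0.033 -0.012 0 0 0 -0.079 1; 0.035 -0.006 0 0 0 -0.079 1"
}}

```text
time_s: 7.35
tcp_pos: [0.4546, 0.1872, 0.1679]
orientation: [3.14, -0.0, -1.774]
contact_force: [0.7, 0.1, -1.8]
opening: 0.626
grip_force: 45.0
```

Emit:
{"method": "arm_command", "body": {
  "plan": "0.035 -0.001 0 0 0 -0.079 1; 0 0 0 0 0 0 1; 0 0 0 0 0 0 1"
}}

```text
time_s: 7.72
tcp_pos: [0.4533, 0.1775, 0.1683]
orientation: [3.141, 0.0, -1.617]
contact_force: [0.2, 0.1, -2.2]
opening: 0.631
grip_force: 45.0
```

Run:
```python
from h import *
o=bot.get_obs();print(o["tcp_pos"].round(4),o["orientation"].round(4),o["opening"],o["qpos"].round(2),o["contact_force"].round(1))
for c,(x,y,w,h_) in dict(top=(200,175,110,82),scene=(230,110,140,130)).items():
    im=bot.camera(c); cv2.imwrite(f"pics/{c}1.png",im)
    k=5 if c=="top" else 5
    cv2.imwrite(f"pics/{c}1c.png",cv2.resize(im[y:y+h_,x:x+w],None,fx=4.6,fy=4.6,interpolation=cv2.INTER_CUBIC))
    for l,z in dict(table_centre=.173,ear_wide=.173,ear_narrow=.173,seat=.075,slot_wide=.083,slot_narrow=.083).items():
        for r in bot.spot_point(l,c)[:1]: print(c,l,np.round(r["score"],2),np.round(r["uv"],1),np.round(at_z(c,r["uv"],z),4))
```

```text
[0.4533 0.1775 0.1683] [ 3.1412e+00  1.0000e-04 -1.6173e+00] 0.6306087305223587 [ 0.13  0.06  1.89  0.    1.19 -2.97] [ 0.2  0.1 -2.2]
scene table_centre 0.87 [302.3 163.2] [0.4516 0.1813 0.173 ]
scene ear_wide 0.78 [285.6 173.5] [0.4576 0.2351 0.173 ]
scene ear_narrow 0.8 [318.  157.1] [0.4379 0.1401 0.173 ]
scene seat 0.82 [297.3 202.7] [0.4527 0.1898 0.075 ]
scene slot_wide 0.92 [285.3 209.7] [0.4543 0.2354 0.083 ]
scene slot_narrow 0.66 [311.1 187.3] [0.4536 0.1306 0.083 ]
```

View pics/scene1c.png

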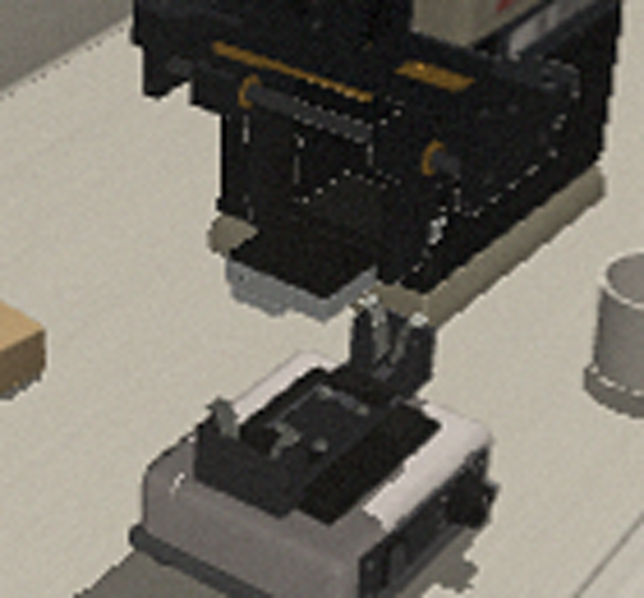

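View pics/top1c.png

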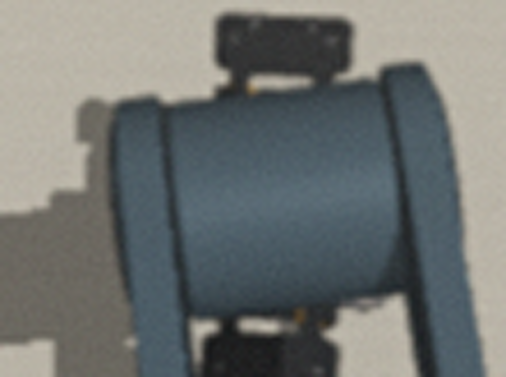

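The table hangs level between the fingers, its wide ear (≈(285,174) in the scene picture) over the near, wide slot (≈(285,210)). I'll overlay the predicted outlines to get the fine offset.

```bash
cat > ov.py <<'E'
from fit import *
def box(x0,x1,y0,y1,z): return [(x0,y0,z),(x1,y0,z),(x1,y1,z),(x0,y1,z)]
def overlay(src,out,tab,zc,vib,x0=262,y0=145,w=75,h=85,k=7):
    im=cv2.imread(src)[y0:y0+h,x0:x0+w]; im=(255*(im/255.)**.55).astype(np.uint8)
    im=cv2.resize(im,None,fx=k,fy=k,interpolation=cv2.INTER_CUBIC)
    def dr(p,P,c,closed=True):
        q=((proj("scene",place(p,P))-[x0,y0]+.5)*k-.5)
        cv2.polylines(im,[np.round(q*8).astype(np.int32)],closed,c,1,cv2.LINE_AA,3)
    if tab is not None:
        dr(tab,box(-.028,.028,-.048,.048,zc+.008),(0,0,255)); dr(tab,box(-.013,.013,.048,.063,zc+.003),(0,255,255)); dr(tab,box(-.007,.007,-.063,-.048,zc+.003),(0,255,255))
        dr(tab,[(-.028,.048,zc+.008),(-.028,.048,zc-.008),(.028,.048,zc-.008),(.028,.048,zc+.008)],(0,0,255))
    if vib is not None:
        for s in (1,-1): dr(vib,box(-.02,.02,s*.051,s*.07,.097),(0,255,0))
        dr(vib,box(-.02,.02,-.07,.07,.069),(255,255,0)); dr(vib,box(-.063,.063,-.074,.074,.0),(255,0,255))
    cv2.imwrite(out,im)
E
python3 - <<'E'
from ov import *
a=-1.6173-np.pi*1.5+2*np.pi  # table yaw from grasp relation t=psi-3pi/2
o=bot.get_obs();print(a,o["time_s"])
# table centre height rel. TCP: 8mm - 5.2mm
overlay("pics/scene1.png","pics/ov1.png",(.4533,.1762,a),.1683+.0028,(.455,.1775,-.033),245,145,90,95,6)
E
```

```text
-0.046503673205103624 8.425
```

View pics/ov1.png

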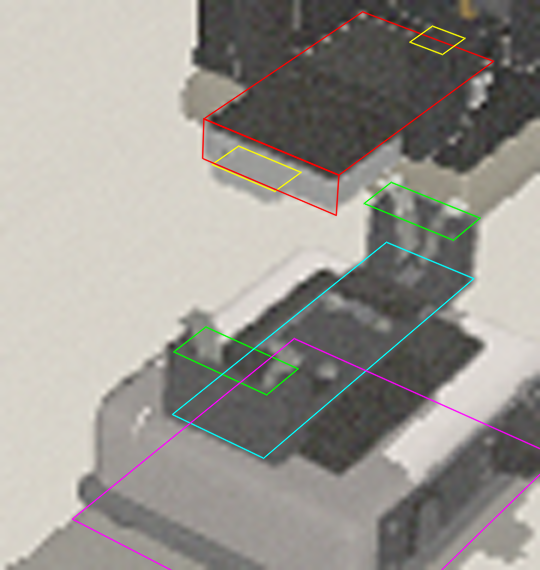

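The overlay matches the table and bracket to about 1 px (2 mm). I'll move to the mouth with small corrections.

Emit:
{"method": "arm_command", "body": {
  "plan": "-0.003 -0.006 0 0 0 -0.005 1; 0 0 0.08 0 0 0 1; 0 0 0.08 0 0 0 1; 0 0 0.04 0 0 0 1; 0 0 0 0 0 0 1",
  "newtons": 55
}}

```text
time_s: 9.05
tcp_pos: [0.4548, 0.178, 0.1079]
orientation: [3.14, -0.0, -1.603]
contact_force: [0.6, -0.7, -2.2]
opening: 0.628
grip_force: 55.0
```

Run:
```python
from ov import *
o=bot.get_obs();p=o["tcp_pos"];a=o["orientation"][2]-1.5*np.pi+2*np.pi
print(p.round(4),a,o["contact_force"].round(1),o["moment"].round(2))
cv2.imwrite("pics/scene2.png",bot.camera("scene"))
overlay("pics/scene2.png","pics/ov2.png",None,0,(.455,.177,-.035),265,165,70,72,8)
```

```text
[0.4548 0.178  0.1079] -0.032496000559284255 [ 0.6 -0.7 -2.2] [ 0.1  -0.06  0.04]
```

View pics/ov2.png

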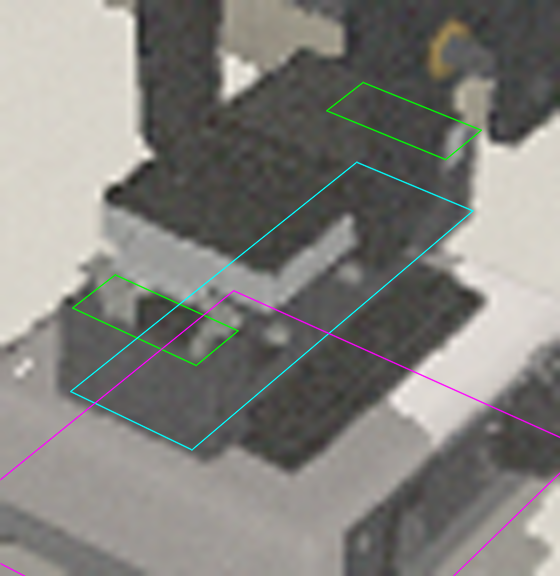

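The table's wide end hangs just over the near slot, between the clip tips. I'll lower it gently and watch the force.

Emit:
{"method": "arm_command", "body": {
  "plan": "0 0 0.01 0 0 0 1; 0 0 0.01 0 0 0 1; 0 0 0.005 0 0 0 1; 0 0 0 0 0 0 1"
}}

```text
time_s: 9.6
tcp_pos: [0.4553, 0.1781, 0.101]
orientation: [3.141, -0.0, -1.603]
contact_force: [-0.6, 0.8, -3.3]
opening: 0.626
grip_force: 55.0
```

Emit:
{"method": "arm_command", "body": {
  "plan": "0 0 0.007 0 0 0 1; 0 0 0.007 0 0 0 1; 0 0 0 0 0 0 1"
}}

```text
time_s: 9.98
tcp_pos: [0.4548, 0.1781, 0.0965]
orientation: [3.14, -0.0, -1.603]
contact_force: [-1.8, -0.0, 0.2]
opening: 0.621
grip_force: 55.0
```

Emit:
{"method": "arm_command", "body": {
  "plan": "0 0 0.007 0 0 0 1; 0 0 0.007 0 0 0 1; 0 0 0 0 0 0 1"
}}

```text
time_s: 10.35
tcp_pos: [0.4548, 0.1782, 0.0922]
orientation: [3.141, 0.0, -1.603]
contact_force: [-4.1, 1.6, -0.6]
opening: 0.629
grip_force: 55.0
```

Emit:
{"method": "arm_command", "body": {
  "plan": "0 0 0.007 0 0 0 1; 0 0 0 0 0 0 1"
}}

```text
time_s: 10.6
tcp_pos: [0.455, 0.1782, 0.0906]
orientation: [3.141, 0.0, -1.603]
contact_force: [-6.2, 0.6, 3.4]
opening: 0.627
grip_force: 55.0
```

Emit:
{"method": "arm_command", "body": {
  "plan": "0 0.004 0 0 0 0 1; 0 0 0.005 0 0 0 1; 0 0 0 0 0 0 1"
}}

```text
time_s: 10.98
tcp_pos: [0.4548, 0.1782, 0.0896]
orientation: [-3.14, 0.0, -1.603]
contact_force: [-4.3, 0.1, 6.9]
opening: 0.625
grip_force: 55.0
```

```bash
python3 -c "
from h import *
o=bot.get_obs();print(o['tcp_pos'].round(4),o['contact_force'].round(1),o['moment'].round(2))"
```

```text
[0.4548 0.1782 0.0896] [-4.3  0.1  6.9] [0.2  0.59 0.12]
```

Emit:
{"method": "arm_command", "body": {
  "plan": "0 0.004 0 0 0 0 1; 0 0 0.007 0 0 0 1; 0 0 0 0 0 0 1"
}}

```text
time_s: 11.35
tcp_pos: [0.4546, 0.1783, 0.088]
orientation: [-3.138, 0.0, -1.604]
contact_force: [-2.2, -0.2, 7.4]
opening: 0.623
grip_force: 55.0
```

Emit:
{"method": "arm_command", "body": {
  "plan": "0 0 0.006 0 0 0 1; 0 0 0 0 0 0 1"
}}

```text
time_s: 11.6
tcp_pos: [0.4547, 0.1783, 0.0864]
orientation: [-3.138, 0.0, -1.604]
contact_force: [-2.4, -0.9, 8.4]
opening: 0.631
grip_force: 55.0
```

Emit:
{"method": "arm_command", "body": {
  "plan": "0 0 0.006 0 0 0 1; 0 0 0 0 0 0 1"
}}

```text
time_s: 11.85
tcp_pos: [0.4547, 0.1783, 0.0847]
orientation: [-3.138, 0.0, -1.603]
contact_force: [-3.6, -0.1, 10.2]
opening: 0.622
grip_force: 55.0
```

Emit:
{"method": "arm_command", "body": {
  "plan": "0 0.002 0.006 0 0 0 1; 0 0 0 0 0 0 1"
}}

```text
time_s: 12.1
tcp_pos: [0.4546, 0.1783, 0.0833]
orientation: [-3.137, 0.001, -1.603]
contact_force: [-2.8, -0.6, 10.1]
opening: 0.627
grip_force: 55.0
```

Emit:
{"method": "arm_command", "body": {
  "plan": "0 0 0.006 0 0 0 1; 0 0 0 0 0 0 1"
}}

```text
time_s: 12.35
tcp_pos: [0.4547, 0.1784, 0.0816]
orientation: [-3.137, 0.001, -1.603]
contact_force: [-2.9, 0.1, 11.8]
opening: 0.622
grip_force: 55.0
```

Emit:
{"method": "arm_command", "body": {
  "plan": "0 0 0.005 0 0 0 1; 0 0 0 0 0 0 1"
}}

```text
time_s: 12.6
tcp_pos: [0.4548, 0.1784, 0.0802]
orientation: [-3.137, 0.001, -1.603]
contact_force: [-3.5, 0.3, 14.4]
opening: 0.623
grip_force: 55.0
```

Emit:
{"method": "arm_command", "body": {
  "plan": "0 0 0.004 0 0 0 1; 0 0 0 0 0 0 1"
}}

```text
time_s: 12.85
tcp_pos: [0.4549, 0.1784, 0.0792]
orientation: [-3.136, 0.001, -1.603]
contact_force: [-4.0, -0.5, 14.7]
opening: 0.626
grip_force: 55.0
```

Emit:
{"method": "arm_command", "body": {
  "plan": "0 0 0.004 0 0 0 1; 0 0 0 0 0 0 1"
}}

```text
time_s: 13.1
tcp_pos: [0.4548, 0.1784, 0.0781]
orientation: [-3.136, 0.001, -1.603]
contact_force: [-4.4, -0.6, 15.4]
opening: 0.63
grip_force: 55.0
```

Emit:
{"method": "arm_command", "body": {
  "plan": "0 0 0.003 0 0 0 1; 0 0 0 0 0 0 1"
}}

```text
time_s: 13.35
tcp_pos: [0.4549, 0.1785, 0.0774]
orientation: [-3.136, 0.001, -1.603]
contact_force: [-5.9, -0.7, 18.0]
opening: 0.625
grip_force: 55.0
```

Emit:
{"method": "arm_command", "body": {
  "plan": "0 0 0.003 0 0 0 1; 0 0 0 0 0 0 1"
}}

```text
time_s: 13.6
tcp_pos: [0.4549, 0.1785, 0.0768]
orientation: [-3.136, 0.001, -1.603]
contact_force: [-6.6, 0.8, 21.8]
opening: 0.626
grip_force: 55.0
```

The force slope now matches the leaf springs, and the TCP height fits home plus a 3.4 mm dip, so the table should be seated. I'll unload, release and check.

Emit:
{"method": "arm_command", "body": {
  "plan": "0 0.003 -0.005 0 0 0 1; 0 0 -0.003 0 0 0 1; 0 0 0 0 0 0 1"
}}

```text
time_s: 13.98
tcp_pos: [0.4546, 0.1785, 0.0786]
orientation: [-3.135, 0.001, -1.603]
contact_force: [-1.2, 0.8, 10.4]
opening: 0.624
grip_force: 55.0
```

Emit:
{"method": "arm_command", "body": {
  "plan": "0 0 0 0 0 0 0.1; 0 0 0 0 0 0 -0.3; 0 0 0 0 0 0 -0.6; 0 0 0 0 0 0 -0.8; 0 0 0 0 0 0 -0.8"
}}

```text
time_s: 14.6
tcp_pos: [0.4512, 0.1782, 0.0761]
orientation: [3.141, -0.0, -1.603]
contact_force: [0.4, 0.5, -0.2]
opening: 0.896
grip_force: 0.0
```

Emit:
{"method": "arm_command", "body": {
  "plan": "0 0 -0.05 0 0 0 -0.8; 0 0 -0.1 0 0 0 -0.8; 0 0 -0.15 0 0 0 -0.8; 0 0 -0.15 0 0 0 -0.8; 0 0 0 0 0 0 -0.8"
}}

```text
time_s: 15.22
tcp_pos: [0.4541, 0.1787, 0.2164]
orientation: [-3.133, 0.001, -1.603]
contact_force: [0.0, -0.3, -0.2]
opening: 0.9
grip_force: 0.0
```

Run:
```python
from ov import *
o=bot.get_obs();print(o["tcp_pos"].round(4),o["contact_force"].round(1),o["time_s"])
cv2.imwrite("pics/scene3.png",bot.camera("scene"))
overlay("pics/scene3.png","pics/ov3.png",(.4548,.1772,-.033),.083,None,265,160,70,72,8)
for l in ("table_centre","ear_wide","ear_narrow"):
  for r in bot.spot_point(l,"scene")[:1]: print(l,round(r["score"],2),at_z("scene",r["uv"],.083).round(4))
```

```text
[0.4541 0.1787 0.2164] [ 0.  -0.3 -0.2] 15.225
ear_wide 0.66 [0.4513 0.2362 0.083 ]
ear_narrow 0.56 [0.4551 0.1196 0.083 ]
```

View pics/ov3.png

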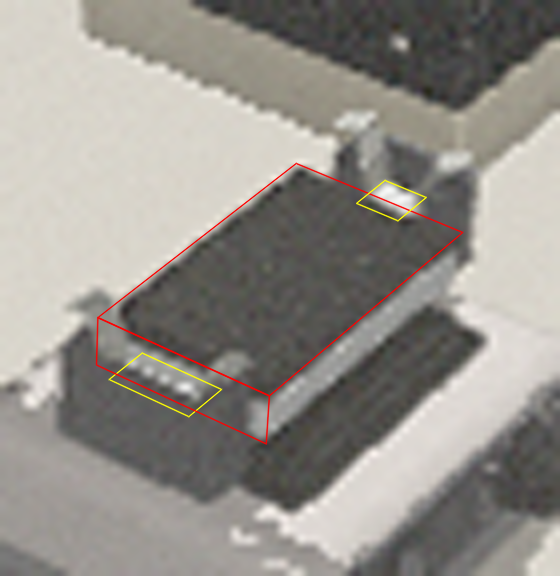

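The table sits between the upstands with both ears in their slots: wide near (≈(285,206)), narrow far (≈(314,184)). I'll probe the height of the top with closed fingers, pressing up to ~22 N.

Emit:
{"method": "arm_command", "body": {
  "plan": "0.004 -0.002 0 0 0 0 1; 0 0 0.1 0 0 0 1; 0 0 0.15 0 0 0 1; 0 0 0.12 0 0 0 1; 0 0 0 0 0 0 1",
  "newtons": 20
}}

```text
time_s: 16.05
tcp_pos: [0.4489, 0.1765, 0.0972]
orientation: [3.134, -0.001, -1.604]
contact_force: [-1.9, -0.1, 0.6]
opening: 0.356
grip_force: 0.0
```

Emit:
{"method": "arm_command", "body": {
  "plan": "0 0 0 0 0 0 1; 0 0 0 0 0 0 1; 0 0 0.01 0 0 0 1; 0 0 0.01 0 0 0 1; 0 0 0 0 0 0 1"
}}

```text
time_s: 16.68
tcp_pos: [0.4518, 0.177, 0.0943]
orientation: [3.141, -0.0, -1.603]
contact_force: [0.4, -0.4, 0.2]
opening: 0.01
grip_force: 0.0
```

Emit:
{"method": "arm_command", "body": {
  "plan": "0 0 0.006 0 0 0 1; 0 0 0 0 0 0 1"
}}

```text
time_s: 16.92
tcp_pos: [0.4518, 0.177, 0.0924]
orientation: [3.141, -0.0, -1.603]
contact_force: [-0.1, 0.4, -0.6]
opening: 0.005
grip_force: 0.0
```

Emit:
{"method": "arm_command", "body": {
  "plan": "0 -0.01 0.005 0 0 0 1; 0 0 0 0 0 0 1"
}}

```text
time_s: 17.18
tcp_pos: [0.4552, 0.1769, 0.0912]
orientation: [-3.142, 0.0, -1.604]
contact_force: [-0.5, 0.0, 1.3]
opening: 0.003
grip_force: 0.8
```

Emit:
{"method": "arm_command", "body": {
  "plan": "0 0 0.006 0 0 0 1; 0 0 0 0 0 0 1"
}}

```text
time_s: 17.42
tcp_pos: [0.4555, 0.177, 0.0901]
orientation: [-3.141, 0.0, -1.603]
contact_force: [-2.4, -1.3, 8.5]
opening: 0.005
grip_force: 4.1
```

Emit:
{"method": "arm_command", "body": {
  "plan": "0 0 0.006 0 0 0 1; 0 0 0 0 0 0 1"
}}

```text
time_s: 17.68
tcp_pos: [0.4557, 0.177, 0.089]
orientation: [-3.14, 0.0, -1.603]
contact_force: [-5.6, -1.9, 15.5]
opening: 0.004
grip_force: 7.5
```

First contact is at z≈0.0912 with a 7 N/mm slope, so the table is home. One slightly firmer press, then retreat.

Emit:
{"method": "arm_command", "body": {
  "plan": "0 0 0.004 0 0 0 1; 0 0 0 0 0 0 1"
}}

```text
time_s: 17.92
tcp_pos: [0.4558, 0.177, 0.0883]
orientation: [-3.14, -0.0, -1.603]
contact_force: [-6.8, -1.5, 19.6]
opening: 0.004
grip_force: 9.7
```

Emit:
{"method": "arm_command", "body": {
  "plan": "0 0 -0.03 0 0 0 1; 0 0 -0.12 0 0 0 1; 0 0 -0.18 0 0 0 1; 0 0 -0.1 0 0 0 1; 0 0 0 0 0 0 1"
}}

```text
time_s: 18.55
tcp_pos: [0.4567, 0.1772, 0.2178]
orientation: [-3.136, 0.001, -1.603]
contact_force: [-0.5, 0.6, -0.7]
opening: 0.008
grip_force: 0.0
```

Run:
```python
from h import *
bot.camera("scene")
for l in ("table_centre","ear_wide","ear_narrow"):
  for r in bot.spot_point(l,"scene")[:1]: print(l,round(r["score"],2),at_z("scene",r["uv"],.083).round(4))
print(bot.get_obs()["contact_force"].round(1),bot.job_done())
```

```text
table_centre 0.68 [0.4549 0.1738 0.083 ]
ear_wide 0.87 [0.4545 0.2381 0.083 ]
ear_narrow 0.58 [0.4507 0.1249 0.083 ]
the job is handed in; nothing more can be done
[ 0.5 -0.4  0. ] None
```

The table is back on its seat pads with the wide ear in the wide slot and the narrow ear in the narrow slot, released and handed in at about 18.6 s; peak press was about 24 N and the top measured about 91 mm high (no verdict was shown).

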